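# Close up a drawn-out pocket telescope and lay it in its rest

### The arm

A 6-joint arm with a two-finger parallel gripper is mounted at the origin on the work surface; the furniture and walls round the work are solid. World frame = base frame: x ahead of the robot, y to its left, z up, the work surface at z = 0. Lengths are in mm, angles in rad, forces in N, time in s.
With the tool pointing down it reaches from about 275 to 725 mm from the base axis. Payload 5.6 kg.
Tool frame: the origin (TCP) lies between the finger pads; the fingertips stand 11 mm ahead of it and the grasp point (between the pads) lies 8 mm behind it; z points along the fingers, y is the line along which they close (so a half turn about z gives the same grasp; the last joint's range is limited). The gripper opens to 85 mm and grips with 20 to 120 N. Pads are 22 mm wide; open, the fingers measure 114 mm over their backs; the gripper's body (76 mm by 85 mm) begins 54 mm behind the grasp point. The pads swing forward as they close: fully open they stand 13 mm farther back than shut.
Start: joints at [1.418, 0.255, 0.108, 0, -1.424, -0.285], TCP at [233.145, 498.133, 242.283] pointing down, gripper open.
Joint ranges: [-2.95, 2.95], [-1.21, 1.97], [-1.09, 1.5], [-2.87, 1.71], [-2.94, -0.07], [-3.05, 3.05]. Speed limits (rad/s): [2.57, 2.57, 3.14, 3.14, 3.14, 3.14].

### API

Orientations are given as a 3x3 rotation matrix whose columns are the frame's x, y, z axes.
In Python, from rig import ctrl gives the robot as it stands.
- The arm moves only by the shell command python3 -m pendant 'ROWS' [FORCE]. ROWS is JSON, a list that holds one entry, the list of rows, each a list of 7 numbers: the shift along the tool's x, y, z in m, then the turn, a rotation vector about the tool's x, y, z in degrees, then the opening, from -1 (shut) to 1 (fully open). A call has 1 to 8 rows; each row shifts and turns the commanded pose from where the row before left it, along the tool's axes as they then stand; what a row does not reach is not made up. A row lasts 1/10 s, in which the tool goes at most 50 mm and 8.59 degrees, less where a joint would pass 70% of its speed; a pose out of reach is approached as far as the arm can. A call with a gripper value outside its range is refused whole. The fingers move at their own pace and stop on an object; FORCE is the grip in N (left out, the last holds). Time passes only in rows, so rows that do not move let the fingers close. It gives the time, the measured TCP pose, the force, the opening and the grip force at its end, in the units of the state.
- ctrl.read_state(): the state, without advancing time (a new reading comes with each control period).
- ctrl.grab_frame(name): name is "scene" or "top"; returns the picture (400x640x3 uint8, red, green, blue); there is no depth.
- ctrl.get_calibration(name): a dict with "K" (3x3 intrinsics, pixels), "cam_to_world" (4x4, takes a point from camera to world coordinates). Camera axes: x right, y down, z forward; pixel columns grow to the right and rows downward; lengths in mm; the calibration is good to about 2 mm. A picture is of the moment at which its call begins. get_calibration takes no time and is no camera call.
- ctrl.job_done(): hands the job in; it is judged then, once.
The state is a dict: "clock": time; "joints": joint angles; "qvel": joint speeds; "tau": joint torques, N m; "eef_pos": TCP position; "eef_rot": TCP orientation; "force": force on the tool from outside, world axes, zero at the start; "torque": the same for the moment, N m; "width": finger opening in mm; "grasp_force": force on a finger pad.
Only numpy, scipy, OpenCV 4.12 (cv2) and the standard library are available. Lean on these libraries where they do the work, as an engineer would, in place of code of your own. Each camera call takes 0.05 s, during which the arm holds its last target. There are 200 camera calls.

### The job

The pocket telescope on the bench has been left drawn out. Close it one draw at a time, the thin eyepiece draw fully home first and only then the thick main draw. The heavy iron angle plate does not budge and is there to push against, but press gently. Then lay the closed telescope in its wooden rest with its barrel on the two brass rods and its flat mounting shoe downwards, let go of it, and leave the other things on the bench where they are.

Things in the scene. Friction and masses are not known exactly. Their poses are not given: they have to be found in the camera images.
- barrel (a point): Centre of the telescope's black barrel, on the tube axis; x along the tubes towards the eyepiece, z up. Barrel 86 mm long (x -43 to +43), 54 mm diameter; a knurled ring of 60 mm diameter covers its lens end (x -43 to -24). It lies level, standing on a flat shoe whose underside is 33 mm below this point. Drawn out it balances 20 mm from here towards the eyepiece, closed 5 mm.
- scope: The barrel; origin 33 mm under point barrel, same axes, on the underside of its fixed flat mounting shoe (x -23 to +39 mm, 25 mm wide). From its x +43 end comes the main draw, from that the eyepiece draw, on one axis. 0.45 to 0.6 kg in all; pushed along the bench it drags, lifted a hair it does not. Closed it is 108 mm long: x -43 to +65 mm from the barrel's centre.
- collar (a point): Centre of the outer (eyepiece side) face of the brass collar (48 mm diameter, 10 mm long) that ends the main draw; axes as the barrel's. Drawn out, 42 to 50 mm of bare brass tube, 42 mm diameter, shows between barrel and collar (limit 51 mm). Fully home, the collar meets the barrel and this point is 53 mm from the barrel's centre.
- main_draw: The main draw, brass; origin on the axis at the collar's barrel side, 10 mm inside point collar. It slides in the barrel at about 3 N, slacker than the eyepiece draw in it; both stay where left. Pushing the eyepiece in while holding the barrel therefore closes the main draw first: to close the eyepiece draw, hold the main draw.
- eyecup (a point): Centre of the flat outer face of the black eyecup (39 mm diameter, 12 mm long) that ends the eyepiece draw; axes as the barrel's. Drawn out, 32 to 40 mm of bare brass tube, 30 mm diameter, shows between collar and eyecup. Fully home, the eyecup meets the collar and this point is 12 mm from point collar.
- eye_draw: The eyepiece draw with its eyecup; origin on the axis, 12 mm inside point eyecup. It slides in the main draw at about 6 N and comes to a hard stop when home.
- plate_face (a point): Heavy dark iron angle plate, does not budge: flat upright face 110 mm wide, 62 mm high. This point is in the face, mid-width, 33 mm over the bench (the telescope's axis height as it stands there). x points level into the face, square to it; foot and ribs lie behind, to +x (80 mm).
- angle_plate: The angle plate; origin on the bench under point plate_face, same axes.
- seat (a point): Point midway between the end boards of the wooden rest, where the barrel's axis lies when it rests on both rods: 47 mm over the bench; x along the rods, z up. Either end of the telescope may be at either end board. The closed telescope is midway when its barrel's centre is 11 mm off this point towards its own lens end; play about 10 mm each way.
- rest: Fixed rest of dark wood: plinth 152 x 84 x 10 mm with two upright end boards 51 mm high (inner faces 64 mm either side of the middle), joined by two brass rods of 8 mm diameter, lengthwise, 22 mm either side of the middle, centres 25 mm over the bench; the shoe hangs between the rods. Origin on the bench under point seat, same axes.
- blue_can: Bystander: blue and white can, 65 mm diameter, 100 mm high; origin at its underside. Leave alone.
- tin_1: Bystander: dark blue food tin, 58 mm diameter, 72 mm high; origin at its underside. Leave alone.
- oil_cup: Bystander: small red lidded oil cup, 34 mm diameter, 34 mm high; origin at its underside. Leave alone.

How it is judged:
By the outcome, as a careful person would: the job done as asked, in the order asked, and still so for the second after the job is handed in, with the robot touching nothing.
It also fails if it takes over 51 s, if anything falls off the work surface, if the arm or the gripper's body presses on something with over 40 N, if the wrist force passes 120 N, or if a joint passes its speed limit or range.

## Working session

There is one attempt and no reset: what is moved stays moved. The work goes in short steps, Python scripts to look and compute and a shell command to move; the robot and the scene stay as the last step left them, time stands still between calls to the robot, and variables do not carry over. Pictures are saved under pics/ and viewed, at most 10 in all, crops included, and the job is handed in when it is done.

```bash
ls; mkdir -p pics; python3 - <<'E'
from rig import ctrl
import cv2,numpy as np
for n in("scene","top"):
    f=ctrl.grab_frame(n);cv2.imwrite(f"pics/{n}0.png",f[:,:,::-1])
    c=ctrl.get_calibration(n);print(n,np.round(c["K"],1).tolist(),np.round(c["cam_to_world"],3).tolist())
s=ctrl.read_state();print(s)
E
```

```text
pics
scene [[475.7, 0.0, 316.8], [0.0, 475.7, 196.0], [0.0, 0.0, 1.0]] [[-0.911, -0.176, 0.372, 91.156], [-0.411, 0.435, -0.801, 1117.503], [-0.021, -0.883, -0.468, 566.425], [0.0, 0.0, 0.0, 1.0]]
top [[456.5, 0.0, 318.2], [0.0, 456.5, 213.0], [0.0, 0.0, 1.0]] [[-0.002, -0.99, 0.14, 412.777], [-1.0, 0.003, 0.014, 217.136], [-0.014, -0.14, -0.99, 891.249], [0.0, 0.0, 0.0, 1.0]]
{'clock': 0.1, 'joints': array([ 1.41761247e+00,  2.55700752e-01,  1.07089479e-01, -3.92289532e-04,
       -1.42389421e+00, -2.84621544e-01]), 'qvel': array([ 0.00030898,  0.00068213,  0.00241043,  0.00139441, -0.00234633,
       -0.00070438]), 'tau': array([-2.09071753e-03, -3.87603700e+01,  2.38473612e+01,  5.37781209e+00,
       -3.81492850e-03, -2.10588667e-06]), 'eef_pos': array([232.94167809, 497.75549344, 241.46635779]), 'eef_rot': array([[ 9.05659800e-01, -4.24004612e-01, -6.44310032e-04],
       [-4.24005088e-01, -9.05658340e-01, -1.62991311e-03],
       [ 1.07565922e-04,  1.74933751e-03, -9.99998464e-01]]), 'force': array([-0.09566349, -0.39930759, -0.49458308]), 'torque': array([ 0.03563919, -0.00735252, -0.0054742 ]), 'grasp_force': 0.0, 'width': 85.58946861871667}
```

View pics/scene0.png

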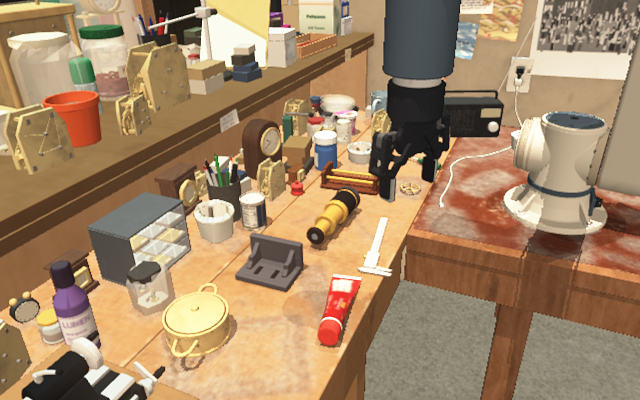

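View pics/top0.png

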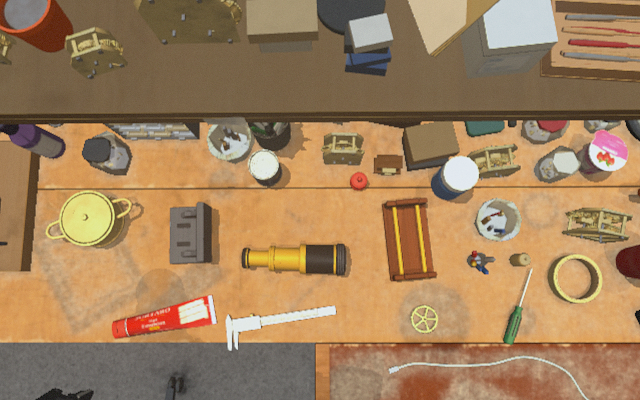

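The scene shows the telescope lying along world y: in top its eyepiece is at about (245,257) and its lens end at about (345,259). The plate face is at about u=212, and the rest is at about (408,240) with its rods along world x. The oil cup is at (358,180). I'll crop closer.

```bash
cat > h.py <<'E'
import numpy as np,cv2
from rig import ctrl
def ray(n,u,v):
    c=ctrl.get_calibration(n);K=np.array(c["K"]);T=np.array(c["cam_to_world"])
    return T[:3,3],T[:3,:3]@np.linalg.solve(K,[u,v,1.])
def onz(n,u,v,z):
    o,d=ray(n,u,v);return o+d*(z-o[2])/d[2]
def px(n,p):
    c=ctrl.get_calibration(n);K=np.array(c["K"]);T=np.array(c["cam_to_world"])
    q=K@(T[:3,:3].T@(np.array(p,float)-T[:3,3]));return q[:2]/q[2]
def crop(img,x0,y0,w,h,s,f):
    c=cv2.resize(img[y0:y0+h,x0:x0+w,::-1],None,fx=s,fy=s,interpolation=cv2.INTER_CUBIC);cv2.imwrite(f,c)
E
python3 - <<'E'
from h import *
f=ctrl.grab_frame("top");crop(f,160,170,290,125,2.75,"pics/c1.png")
g=ctrl.grab_frame("scene");crop(g,225,150,170,145,4,"pics/c2.png")
hsv=cv2.cvtColor(f,cv2.COLOR_RGB2HSV)
for u in range(236,352,2): print(u,' '.join("%d,%d,%d"%tuple(hsv[v,u]) for v in (240,246,252,258,266,272,278)))
E
```

```text
236 16,149,216 16,150,216 16,142,219 16,134,220 16,139,220 16,143,218 16,141,212
238 16,149,218 16,143,219 16,142,216 16,138,216 16,143,214 16,137,216 16,141,214
240 15,149,212 15,140,213 15,139,209 15,133,191 16,144,209 16,147,206 16,145,199
242 15,146,220 15,141,215 13,90,79 12,88,64 14,118,97 16,143,209 16,152,206
244 16,156,218 15,149,217 14,85,69 10,59,78 19,96,64 16,135,214 15,147,213
246 16,155,217 15,145,192 20,188,182 24,185,226 19,163,128 16,142,215 16,149,205
248 15,151,216 15,139,196 19,147,80 23,188,159 14,116,57 15,146,212 15,150,209
250 15,147,215 15,143,194 19,194,217 25,186,230 16,132,118 16,136,217 15,145,216
252 16,147,218 15,144,207 19,190,212 25,185,228 15,140,135 16,129,218 16,141,221
254 16,151,219 15,149,215 19,194,209 25,183,229 16,132,135 15,124,216 16,137,221
256 16,148,220 16,153,217 19,198,205 25,182,228 17,141,132 16,129,218 15,140,219
258 16,147,219 16,154,220 19,187,209 25,181,230 17,148,143 16,128,217 16,135,219
260 16,153,217 16,148,221 19,193,203 25,189,227 16,143,134 16,130,217 17,134,221
262 16,150,222 16,150,219 20,196,202 25,184,229 17,151,132 1
[... 2715 characters left out ...]
3,56 15,131,211
334 16,143,218 19,184,168 20,184,217 24,178,215 22,196,241 19,191,182 15,125,213
336 16,142,208 16,116,75 18,153,123 17,150,80 16,113,79 17,88,52 15,131,212
338 16,146,209 19,62,86 13,49,99 19,41,107 16,42,90 17,50,82 15,125,218
340 16,141,206 17,61,88 14,41,107 16,38,114 15,49,93 9,54,75 16,134,219
342 16,145,218 14,65,78 14,48,90 18,48,96 15,51,90 11,57,71 16,133,218
344 16,146,217 14,126,81 12,92,69 11,69,74 13,91,59 14,114,87 16,134,219
346 15,143,219 16,140,167 15,97,123 13,86,131 15,88,147 16,123,153 16,140,219
348 16,139,220 15,139,198 16,124,142 16,137,147 15,128,153 15,111,147 15,136,214
350 15,130,218 15,148,207 16,129,217 15,134,162 16,127,177 16,119,223 16,133,218
```

View pics/c1.png

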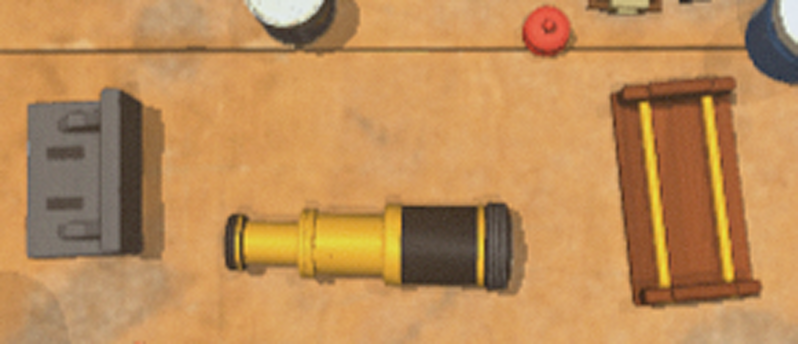

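View pics/c2.png

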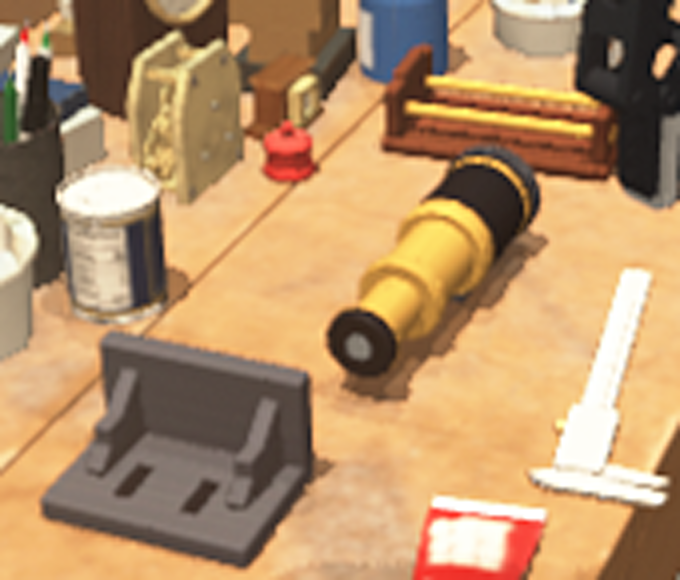

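The crops show, in top pixels: eyecup face u≈242, collar 269 to 275.6, barrel start 300.4, lens end 347, and axis rows 257.6 to 259.5. The plate's top edge is at u≈204.4 and its foot edge at 211.6. The rod ends are at (394.5,207)-(401.8,274) and (417.5,205)-(425,272).

```bash
python3 - <<'E'
from h import *
P=lambda X,Y,z:np.round(onz("top",160+X/2.75,170+Y/2.75,z),1)
for n,X,Y in(("eyecup",226,241),("collar out",300,242),("collar in",318,242.5),("barrel ring",386,244),("lens end",514,246)):print(n,P(X,Y,33))
print("plate top",P(122,90,62),P(122,253,62),"bottom",P(142,103,0),P(142,257,0))
for a in((645,102),(665,287),(708,97),(729,280)):print("rod",P(*a,28))
print("rest boards top", [P(*a,51) for a in((622,95),(735,84),(648,297),(760,288))])
G=lambda X,Y,z:np.round(onz("scene",225+X/4,150+Y/4,z),1)
print("scene eyecup",G(363,341,33),"plate top",G(104,338,62),G(310,378,62),"oil",G(288,180,0),P(547,30,34))
print("rest board top scene",G(418,48,51))
E
```

```text
eyecup [450.1 371.9  33. ]
collar out [449.3 321.3  33. ]
collar in [449. 309.  33.]
barrel ring [447.9 262.6  33. ]
lens end [446.3 175.5  33. ]
plate top [550.1 438.9  62. ] [441.1 435.3  62. ] bottom [550.8 440.7   0. ] [440.4 437.3   0. ]
rod [545.8  83.4  28. ]
rod [418.6  73.   28. ]
rod [549.2  39.7  28. ]
rod [423.2  29.5  28. ]
rest boards top [array([547.2, 102.4,  51. ]), array([554.4,  25.9,  51. ]), array([411.9,  88.2,  51. ]), array([417.6,  14.2,  51. ])]
scene eyecup [446. 364.  33.] plate top [546.1 451.3  62. ] [436.6 444.2  62. ] oil [590.9 162.6   0. ] [595.9 151.1  34. ]
rest board top scene [549.3  46.4  51. ]
```

```bash
python3 -m pendant '[[[0,0,0,0,0,8.25,1],[0,0,0,0,0,8.25,1],[0,0,0,0,0,8.25,1],[0,0,0,0,0,8.25,1],[0,0,0,0,0,8.25,1],[0,0,0,0,0,8.25,1],[0,0,0,0,0,8.25,1],[0,0,0,0,0,8.25,1]]]' 30
```

```text
clock: 1.0
eef_pos: [233.1, 498.0, 242.0]
eef_rot: [[-0.025, -1.0, -0.0], [-1.0, 0.025, -0.001], [0.001, 0.0, -1.0]]
force: [-0.8, 0.6, 0.3]
width: 85.4
grasp_force: 0.0
```

```bash
python3 -m pendant '[[[0.0295,-0.0315,0.019,0,0,0,1],[0.0295,-0.0315,0.019,0,0,0,1],[0.0295,-0.0315,0.019,0,0,0,1],[0.0295,-0.0315,0.019,0,0,0,1],[0.0295,-0.0315,0.019,0,0,0,1],[0.0295,-0.0315,0.019,0,0,0,1],[0.0295,-0.0315,0.019,0,0,0,1],[0,0,0,0,0,0,1]]]'
python3 - <<'E'
from h import *
g=ctrl.grab_frame("scene");crop(g,225,130,170,145,4,"pics/c3.png")
E
```

```text
clock: 1.8
eef_pos: [450.6, 282.9, 106.1]
eef_rot: [[-0.024, -1.0, -0.004], [-1.0, 0.024, -0.005], [0.005, 0.004, -1.0]]
force: [-1.0, 0.9, -0.8]
width: 85.1
grasp_force: 0.0
```

View pics/c3.png

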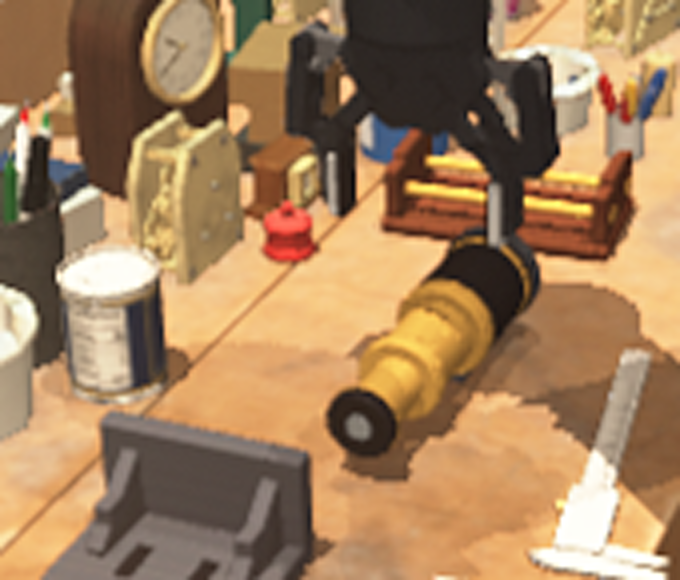

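Picture 5 shows the open fingers straddling the bare main tube above the bench with clear space below. I'll descend and grip.

```bash
python3 -m pendant '[[[-0.003,0.002,0.02,0,0,0,1],[0,0,0.03,0,0,0,1],[0,0,0.025,0,0,0,1],[0,0,0.005,0,0,0,1],[0,0,0,0,0,0,1]]]' 60 && python3 -m pendant '[[[0,0,0,0,0,0,-1],[0,0,0,0,0,0,-1],[0,0,0,0,0,0,-1],[0,0,0,0,0,0,-1],[0,0,0,0,0,0,-1],[0,0,0,0,0,0,-1],[0,0,0,0,0,0,-1],[0,0,0,0,0,0,-1]]]' 60
```

```text
clock: 2.35
eef_pos: [447.4, 290.9, 29.3]
eef_rot: [[-0.018, -1.0, -0.0], [-1.0, 0.018, -0.001], [0.001, 0.0, -1.0]]
force: [-0.2, -0.2, 0.3]
width: 85.0
grasp_force: 0.0
clock: 3.15
eef_pos: [448.2, 291.1, 30.4]
eef_rot: [[-0.019, -1.0, 0.001], [-1.0, 0.019, 0.001], [-0.001, -0.001, -1.0]]
force: [-2.3, 0.8, 6.5]
width: 40.0
grasp_force: 60.2
```

```bash
python3 -m pendant '[[[0,0,-0.002,0,0,0,-1],[0,0,-0.002,0,0,0,-1],[0,-0.012,0,0,0,-0.8,-1],[0,-0.012,0,0,0,-0.8,-1],[0,-0.012,0,0,0,-0.9,-1],[0,-0.012,0,0,0,0,-1],[0,0,0,0,0,0,-1],[0,0,0,0,0,0,-1]]]' 100
python3 - <<'E'
from h import *
f=ctrl.grab_frame("top");g=ctrl.grab_frame("scene")
a=cv2.resize(f[170:290,160:360],None,fx=3,fy=3,interpolation=2);b=cv2.resize(g[160:280,225:395],None,fx=2,fy=2,interpolation=2)
o=np.zeros((600,600,3),np.uint8);o[:360]=a;o[360:600,:340]=b;cv2.imwrite("pics/c4.png",o[:,:,::-1])
E
```

```text
clock: 3.95
eef_pos: [495.4, 290.3, 32.6]
eef_rot: [[0.024, -1.0, -0.001], [-1.0, -0.024, -0.001], [0.001, 0.001, -1.0]]
force: [-1.1, -0.4, -6.4]
width: 39.0
grasp_force: 101.3
```

View pics/c4.png

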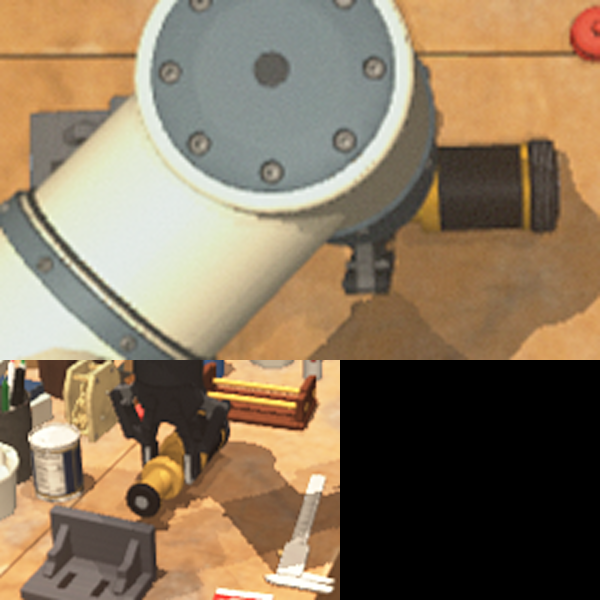

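Picture 6 shows the telescope lifted level: lens end at top u≈346, eyecup in scene clear of the plate. Next I'll go to the plate.

```bash
python3 -m pendant '[[[-0.012,0,0,0,0,0,-1],[-0.012,0,0,0,0,0,-1],[-0.012,0,0,0,0,0,-1],[-0.012,0,0,0,0,0,-1],[-0.007,0,0,0,0,0,-1],[0,0,0,0,0,0,-1]]]' && python3 -m pendant '[[[-0.005,0,0,0,0,0,-1],[-0.005,0,0,0,0,0,-1],[-0.005,0,0,0,0,0,-1],[-0.005,0,0,0,0,0,-1]]]' && python3 -m pendant '[[[-0.005,0,0,0,0,0,-1],[-0.005,0,0,0,0,0,-1]]]'
```

```text
clock: 4.65
eef_pos: [494.3, 346.9, 33.1]
eef_rot: [[0.026, -1.0, 0.0], [-1.0, -0.026, 0.0], [-0.0, -0.0, -1.0]]
force: [0.2, 0.0, -5.1]
width: 39.3
grasp_force: 101.3
clock: 5.05
eef_pos: [494.0, 364.0, 33.3]
eef_rot: [[0.024, -1.0, -0.001], [-1.0, -0.024, -0.003], [0.003, 0.001, -1.0]]
force: [1.3, -5.9, -2.9]
width: 39.2
grasp_force: 101.3
clock: 5.25
eef_pos: [493.7, 373.8, 33.3]
eef_rot: [[0.024, -1.0, -0.001], [-1.0, -0.024, -0.004], [0.004, 0.001, -1.0]]
force: [0.1, -6.1, -2.1]
width: 39.1
grasp_force: 101.4
```

Sliding at 6 N as expected. I'll continue gently to the stop at TCP y of about 396.

```bash
python3 -m pendant '[[[-0.005,0,0,0,0,0,-1],[-0.005,0,0,0,0,0,-1],[-0.004,0,0,0,0,0,-1],[-0.002,0,0,0,0,0,-1]]]' && python3 -m pendant '[[[-0.002,0,0,0,0,0,-1],[0,0,0,0,0,0,-1]]]'&& python3 -m pendant '[[[-0.001,0,0,0,0,0,-1],[0,0,0,0,0,0,-1]]]'
```

```text
clock: 5.65
eef_pos: [493.3, 390.0, 33.4]
eef_rot: [[0.025, -1.0, -0.001], [-1.0, -0.025, -0.003], [0.003, 0.001, -1.0]]
force: [0.2, -7.0, -1.5]
width: 39.4
grasp_force: 101.4
clock: 5.85
eef_pos: [493.3, 392.1, 33.4]
eef_rot: [[0.025, -1.0, -0.001], [-1.0, -0.025, -0.003], [0.003, 0.001, -1.0]]
force: [-0.4, -4.9, -1.9]
width: 39.2
grasp_force: 101.4
clock: 6.05
eef_pos: [493.3, 392.9, 33.4]
eef_rot: [[0.024, -1.0, -0.001], [-1.0, -0.024, -0.003], [0.003, 0.001, -1.0]]
force: [-0.1, -4.9, -2.3]
width: 39.3
grasp_force: 101.4
```

```bash
python3 -m pendant '[[[-0.001,0,0,0,0,0,-1],[-0.001,0,0,0,0,0,-1]]]' && python3 -m pendant '[[[-0.001,0,0,0,0,0,-1],[-0.001,0,0,0,0,0,-1]]]'
```

```text
clock: 6.25
eef_pos: [493.2, 394.7, 33.4]
eef_rot: [[0.024, -1.0, -0.001], [-1.0, -0.024, -0.003], [0.003, 0.001, -1.0]]
force: [-0.7, -6.1, -0.4]
width: 39.4
grasp_force: 101.4
clock: 6.45
eef_pos: [493.2, 396.6, 33.4]
eef_rot: [[0.024, -1.0, -0.001], [-1.0, -0.024, -0.004], [0.004, 0.001, -1.0]]
force: [0.4, -8.4, -0.9]
width: 39.3
grasp_force: 101.4
```

```bash
python3 -m pendant '[[[-0.001,0,0,0,0,0,-1],[-0.001,0,0,0,0,0,-1]]]'
```

```text
clock: 6.65
eef_pos: [493.2, 396.7, 33.5]
eef_rot: [[0.024, -1.0, -0.001], [-1.0, -0.024, -0.007], [0.007, 0.002, -1.0]]
force: [0.6, -13.7, 2.5]
width: 39.4
grasp_force: 101.6
```

The eyepiece draw is home (stopped at y≈396.7, 13.7 N). I'll ease off, set it down, open and slide back over the barrel.

```bash
python3 -m pendant '[[[-0.001,0,0,0,0,0,-1],[0.001,0,0,0,0,0,-1],[0.006,0,0,0,0,0,-1],[0,0,0.002,0,0,0,-1],[0,0,0.0018,0,0,0,-1],[0,0,0,0,0,0,-1],[0,0,0,0,0,0,-1]]]' && python3 -m pendant '[[[0,0,0,0,0,0,0.2],[0,0,0,0,0,0,1],[0,0,0,0,0,0,1],[0,0,0,0,0,0,1],[0,0,0,0,0,0,1]]]' && python3 -m pendant '[[[0.022,0.001,0,0,0,0,1],[0.022,0,0,0,0,0,1],[0.022,0,0,0,0,0,1],[0,0,0,0,0,0,1],[0,0,0,0,0,0,1]]]'
python3 - <<'E'
from h import *
f=ctrl.grab_frame("top");g=ctrl.grab_frame("scene")
a=cv2.resize(f[170:290,160:360],None,fx=2,fy=2,interpolation=2);b=cv2.resize(g[170:270,255:355],None,fx=3.5,fy=3.5,interpolation=2)
o=np.zeros((590,400,3),np.uint8);o[:240]=a;o[240:590,:350]=b;cv2.imwrite("pics/c5.png",o[:,:,::-1])
E
```

```text
clock: 7.35
eef_pos: [493.5, 395.1, 30.6]
eef_rot: [[0.025, -1.0, 0.001], [-1.0, -0.025, 0.0], [-0.0, -0.001, -1.0]]
force: [-2.0, -2.5, 5.7]
width: 39.2
grasp_force: 102.3
clock: 7.85
eef_pos: [493.2, 394.8, 29.4]
eef_rot: [[0.025, -1.0, 0.0], [-1.0, -0.025, 0.0], [-0.0, -0.0, -1.0]]
force: [0.3, 0.0, -0.1]
width: 85.2
grasp_force: 0.0
clock: 8.35
eef_pos: [494.1, 328.6, 29.7]
eef_rot: [[0.024, -1.0, 0.0], [-1.0, -0.024, 0.0], [-0.0, -0.0, -1.0]]
force: [-1.0, 0.4, -0.3]
width: 85.3
grasp_force: 0.0
```

View pics/c5.png

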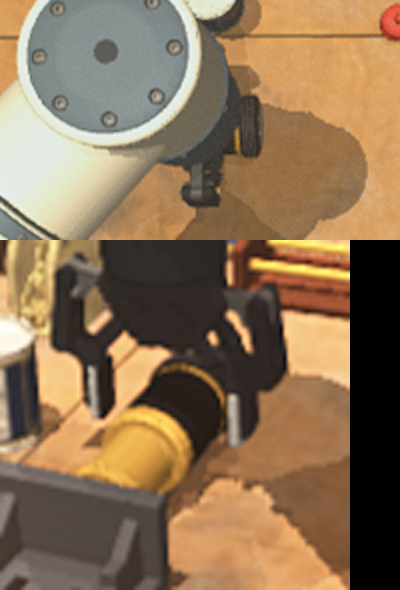

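Picture 7 shows the main draw still out, the eyecup against the plate, and the fingers straddling the black barrel (lens end top u≈291, y≈280 as predicted). I'll grip the barrel, lift a hair and push.

```bash
python3 -m pendant '[[[0,0,0,0,0,0,-1],[0,0,0,0,0,0,-1],[0,0,0,0,0,0,-1],[0,0,0,0,0,0,-1],[0,0,0,0,0,0,-1],[0,0,0,0,0,0,-1],[0,0,-0.002,0,0,0,-1],[0,0,0,0,0,0,-1]]]' 80 && python3 -m pendant '[[[-0.006,0,0,0,0,0,-1],[-0.006,0,0,0,0,0,-1],[-0.006,0,0,0,0,0,-1],[-0.006,0,0,0,0,0,-1],[-0.006,0,0,0,0,0,-1],[-0.006,0,0,0,0,0,-1],[0,0,0,0,0,0,-1]]]'
```

```text
clock: 9.25
eef_pos: [492.6, 327.7, 30.3]
eef_rot: [[0.024, -1.0, -0.003], [-1.0, -0.024, -0.002], [0.002, 0.003, -1.0]]
force: [-1.1, 0.5, -1.9]
width: 51.7
grasp_force: 84.0
clock: 9.95
eef_pos: [493.0, 366.0, 31.4]
eef_rot: [[0.025, -1.0, 0.001], [-1.0, -0.025, 0.001], [-0.001, -0.001, -1.0]]
force: [-0.5, -0.6, -5.4]
width: 51.8
grasp_force: 84.3
```

```bash
python3 -m pendant '[[[-0.004,0,0,0,0,0,-1],[-0.004,0,0,0,0,0,-1]]]' && python3 -m pendant '[[[-0.0015,0,0,0,0,0,-1],[-0.0015,0,0,0,0,0,-1]]]' && python3 -m pendant '[[[-0.001,0,0,0,0,0,-1],[-0.001,0,0,0,0,0,-1]]]'
```

```text
clock: 10.15
eef_pos: [492.9, 372.7, 31.6]
eef_rot: [[0.024, -1.0, 0.0], [-1.0, -0.024, -0.0], [0.0, -0.0, -1.0]]
force: [0.7, -2.9, -5.4]
width: 51.3
grasp_force: 84.3
clock: 10.35
eef_pos: [492.8, 375.7, 31.6]
eef_rot: [[0.025, -1.0, 0.0], [-1.0, -0.025, 0.0], [-0.0, -0.0, -1.0]]
force: [0.3, -2.5, -5.8]
width: 51.5
grasp_force: 84.3
clock: 10.55
eef_pos: [492.7, 377.6, 31.6]
eef_rot: [[0.025, -1.0, 0.0], [-1.0, -0.025, 0.0], [-0.0, -0.0, -1.0]]
force: [1.3, -2.3, -5.5]
width: 51.5
grasp_force: 84.3
```

```bash
python3 -m pendant '[[[-0.001,0,0,0,0,0,-1],[-0.001,0,0,0,0,0,-1]]]' && python3 -m pendant '[[[-0.001,0,0,0,0,0,-1],[-0.001,0,0,0,0,0,-1]]]'
```

```text
clock: 10.75
eef_pos: [492.7, 377.8, 31.4]
eef_rot: [[0.025, -1.0, -0.0], [-1.0, -0.025, -0.003], [0.003, 0.001, -1.0]]
force: [3.1, -10.5, -4.4]
width: 51.9
grasp_force: 84.3
clock: 10.95
eef_pos: [492.7, 377.9, 31.4]
eef_rot: [[0.024, -1.0, -0.001], [-1.0, -0.024, -0.007], [0.007, 0.001, -1.0]]
force: [2.1, -14.8, -1.1]
width: 51.4
grasp_force: 84.4
```

```bash
python3 -m pendant '[[[-0.001,0,0,0,0,0,-1],[0,0,0,0,0,0,-1]]]'
```

```text
clock: 11.15
eef_pos: [492.7, 377.9, 31.3]
eef_rot: [[0.024, -1.0, -0.002], [-1.0, -0.024, -0.008], [0.008, 0.002, -1.0]]
force: [4.1, -14.8, -1.1]
width: 51.7
grasp_force: 84.5
```

The main draw is home as well (stopped, 15 N). I'll back off, lift and carry.

```bash
python3 -m pendant '[[[0.006,0,0,0,0,0,-1],[0.006,0,0,0,0,0,-1],[0.005,0,-0.01,0,0,0,-1],[0.01,0,-0.025,0,0,0,-1],[0.01,0,-0.025,0,0,0,-1],[0.01,0,-0.025,0,0,0,-1],[0.01,0,-0.025,0,0,0,-1],[0,0,0,0,0,0,-1]]]' && python3 -m pendant '[[[0.03,0,0,0,0,0,-1],[0.03,0,0,0,0,0,-1],[0.03,0,0,0,0,0,-1],[0.03,0,0,0,0,0,-1],[0.03,0,0,0,0,0,-1],[0.03,0,0,0,0,0,-1],[0.03,0,0,0,0,0,-1],[0.03,0,0,0,0,0,-1]]]' && python3 -m pendant '[[[0,0,0,0,0,7.5,-1],[0,0,0,0,0,7.5,-1],[0,0,0,0,0,7.5,-1],[0,0,0,0,0,7.5,-1],[0,0,0,0,0,7.5,-1],[0,0,0,0,0,7.5,-1],[0,0,0,0,0,7.5,-1],[0,0,0,0,0,7.5,-1]]]' && python3 -m pendant '[[[0,0,0,0,0,7,-1],[0,0,0,0,0,7,-1],[0,0,0,0,0,7,-1],[0,0,0,0,0,5.7,-1],[0,0,0,0,0,0,-1],[0,0,0,0,0,0,-1]]]'
```

```text
clock: 11.95
eef_pos: [496.1, 326.6, 147.2]
eef_rot: [[0.025, -1.0, 0.008], [-1.0, -0.025, 0.006], [-0.006, -0.008, -1.0]]
force: [0.7, 0.4, -4.8]
width: 51.8
grasp_force: 85.2
clock: 12.75
eef_pos: [499.5, 85.1, 141.1]
eef_rot: [[0.025, -1.0, -0.0], [-1.0, -0.025, 0.001], [-0.001, 0.0, -1.0]]
force: [1.2, 0.0, -6.0]
width: 51.6
grasp_force: 84.9
clock: 13.55
eef_pos: [499.6, 86.3, 141.1]
eef_rot: [[-0.856, -0.517, -0.0], [-0.517, 0.856, 0.001], [-0.0, 0.001, -1.0]]
force: [1.1, 0.1, -5.4]
width: 51.6
grasp_force: 84.8
clock: 14.15
eef_pos: [499.7, 86.0, 141.2]
eef_rot: [[-0.996, -0.085, -0.0], [-0.085, 0.996, 0.0], [0.0, 0.0, -1.0]]
force: [-0.2, 0.2, -5.4]
width: 51.8
grasp_force: 84.8
```

```bash
python3 -m pendant '[[[0.0125,-0.0137,0,0,0,0,-1],[0.0126,-0.0138,0.01,0,0,0,-1],[0,0,0.018,0,0,0,-1],[0,0,0.018,0,0,0,-1],[0,0,0,0,0,0,-1],[0,0,0,0,0,0,-1]]]'
python3 - <<'E'
from h import *
f=ctrl.grab_frame("top");g=ctrl.grab_frame("scene")
a=cv2.resize(f[180:300,360:460],None,fx=4,fy=4,interpolation=2);b=cv2.resize(g[110:210,295:395],None,fx=4,fy=4,interpolation=2)
o=np.zeros((480,800,3),np.uint8);o[:480,:400]=a;o[:400,400:800]=b;cv2.imwrite("pics/c6.png",o[:,:,::-1])
E
```

```text
clock: 14.75
eef_pos: [477.3, 56.3, 95.8]
eef_rot: [[-0.996, -0.084, 0.0], [-0.084, 0.996, -0.0], [-0.0, -0.0, -1.0]]
force: [-0.5, 0.5, -4.3]
width: 51.7
grasp_force: 84.9
```

View pics/c6.png

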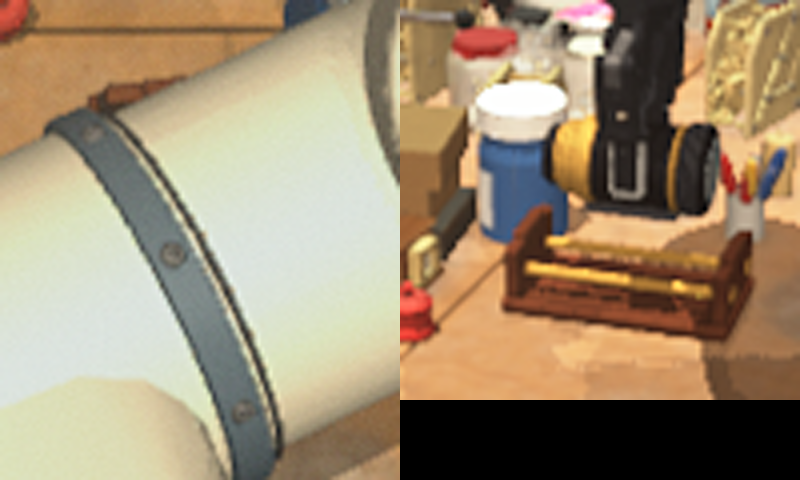

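Picture 8 shows the closed telescope held level above the rest with its shoe down: eyecup end at scene x≈432 and lens edge at ≈374.5. I'll compare projections before lowering.

```bash
python3 - <<'E'
from h import *
d=np.array([.9965,.084,0]);n=np.array([-.084,.9965,0]);z=np.array([0,0,1.])
b=np.array([477.3,56.3,99.3])-4.5*d
t=np.linspace(0,2*np.pi,60)
def box(c,r):
    q=np.array([px("scene",c+r*(np.cos(a)*n+np.sin(a)*z)) for a in t]);q=(q-[295,110])*4+[400,0];return np.round([q.min(0),q.max(0)]).tolist()
print("lens",box(b-43*d,30),"eyecup",box(b+65*d,19.5),"collar",box(b+53*d,24))
e=np.array([.9967,.081,0]);m=np.array([-.081,.9967,0]);s=np.array([483.5,57,0.])
for nm,p in(("rod near +",s+64*e+22*m+25*z),("rod near -",s-64*e+22*m+25*z),("far +",s+64*e-22*m+25*z),("far -",s-64*e-22*m+25*z),("plinth ++",s+76*e+42*m),("plinth -+",s-76*e+42*m)):print(nm,np.round((px("scene",p)-[295,110])*4+[400,0]))
E
```

```text
lens [[697.0, 122.0], [719.0, 217.0]] eyecup [[536.0, 121.0], [554.0, 181.0]] collar [[551.0, 116.0], [574.0, 190.0]]
rod near + [521. 267.]
rod near - [712. 292.]
far + [542. 240.]
far - [728. 264.]
plinth ++ [495. 311.]
plinth -+ [721. 344.]
```

Lens, eyecup and rod predictions agree with the picture within 2 mm. Lowering.

```bash
python3 -m pendant '[[[0,0,0.015,0,0,0,-1],[0,0,0.015,0,0,0,-1],[0,0,0.01,0,0,0,-1],[0,0,0.005,0,0,0,-1],[0,0,0,0,0,0,-1]]]' && python3 -m pendant '[[[0,0,0.002,0,0,0,-1],[0,0,0.002,0,0,0,-1],[0,0,0,0,0,0,-1]]]' && python3 -m pendant '[[[0,0,0.001,0,0,0,-1],[0,0,0.001,0,0,0,-1],[0,0,0,0,0,0,-1]]]'
```

```text
clock: 15.35
eef_pos: [477.1, 56.2, 50.4]
eef_rot: [[-0.997, -0.083, -0.0], [-0.083, 0.997, -0.0], [0.0, -0.0, -1.0]]
force: [-0.6, 0.1, -4.5]
width: 51.5
grasp_force: 84.9
clock: 15.65
eef_pos: [478.0, 56.3, 47.5]
eef_rot: [[-0.997, -0.083, 0.002], [-0.083, 0.997, -0.0], [-0.002, -0.0, -1.0]]
force: [0.7, -1.0, 0.3]
width: 52.1
grasp_force: 85.8
clock: 15.95
eef_pos: [478.5, 56.1, 46.3]
eef_rot: [[-0.997, -0.083, 0.003], [-0.083, 0.997, -0.0], [-0.003, -0.001, -1.0]]
force: [-0.8, -2.0, 9.9]
width: 51.4
grasp_force: 86.8
```

Contact is at about the expected height, with the shoe hanging between the rods. I'll release and rise straight up.

```bash
python3 -m pendant '[[[0,0,0,0,0,0,-0.1],[0,0,0,0,0,0,0.2],[0,0,0,0,0,0,1],[0,0,0,0,0,0,1],[0,0,0,0,0,0,1],[0,0,0,0,0,0,1]]]' && python3 -m pendant '[[[0,0,-0.01,0,0,0,1],[0,0,-0.03,0,0,0,1],[0,0,-0.04,0,0,0,1],[0,0,-0.04,0,0,0,1],[-0.02,0.04,-0.03,0,0,0,1],[-0.02,0.04,0,0,0,0,1],[-0.02,0.04,0,0,0,0,1],[-0.02,0.04,0,0,0,0,1]]]' && python3 -m pendant '[[[-0.02,0.04,0,0,0,0,1],[-0.02,0.04,0,0,0,0,1],[0,0.04,0,0,0,0,1],[0,0,0,0,0,0,1]]]'
python3 - <<'E'
from h import *
f=ctrl.grab_frame("top");g=ctrl.grab_frame("scene")
a=cv2.resize(f[180:300,360:460],None,fx=4,fy=4,interpolation=2);b=cv2.resize(g[130:230,295:395],None,fx=4,fy=4,interpolation=2)
o=np.zeros((480,800,3),np.uint8);o[:480,:400]=a;o[:400,400:800]=b;cv2.imwrite("pics/c7.png",o[:,:,::-1])
E
```

```text
clock: 16.55
eef_pos: [477.1, 56.3, 44.4]
eef_rot: [[-0.997, -0.082, 0.0], [-0.082, 0.997, 0.0], [-0.0, 0.0, -1.0]]
force: [-0.2, 0.2, -0.2]
width: 85.7
grasp_force: 0.0
clock: 17.35
eef_pos: [542.9, 220.9, 193.6]
eef_rot: [[-0.997, -0.082, 0.001], [-0.082, 0.997, 0.001], [-0.001, 0.001, -1.0]]
force: [0.9, -0.4, -0.6]
width: 85.4
grasp_force: 0.0
clock: 17.75
eef_pos: [571.6, 346.5, 191.1]
eef_rot: [[-0.996, -0.086, -0.001], [-0.086, 0.996, -0.0], [0.001, -0.0, -1.0]]
force: [-0.1, -0.5, -0.3]
width: 85.6
grasp_force: 0.0
```

View pics/c7.png

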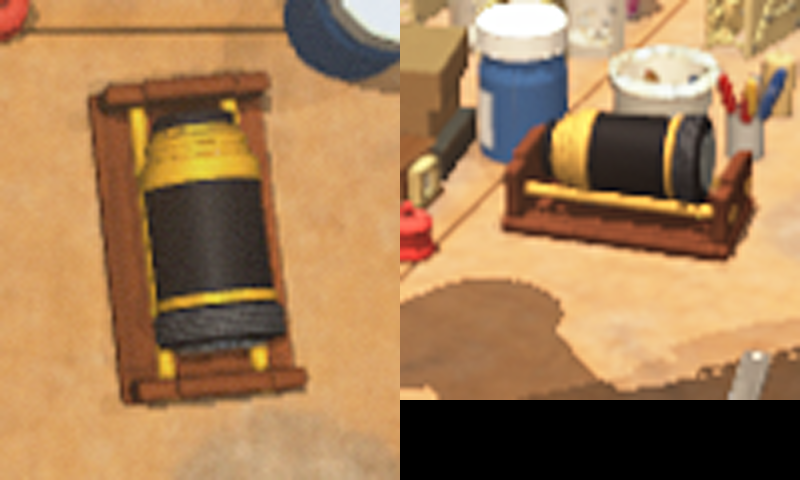

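Picture 9 shows the telescope lying closed on both rods between the end boards, with gaps at both ends (top lens end v≈350, board ≈375). It is centred on the rods, and the gripper is clear.

```bash
python3 -c "
from rig import ctrl
print(ctrl.job_done())"
```

```text
the job is handed in; nothing more can be done
None
```

I closed the telescope, eyepiece draw first and then the main draw, and laid it shoe-down on the two rods of its rest, then released it. I handed the job in at about 18 s, with nothing else deliberately touched. No verdict came back.

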